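Reload a tripped bench polisher and reset its cutouts

ROBOT

A 7-joint arm with a two-finger parallel gripper is mounted at the origin on a cart in front of the work surface, level with it; the furniture and walls round the work are solid. World frame = base frame: x ahead of the robot, y to its left, z up, the work surface at z = 0. Lengths are in m, angles in rad, forces in N, time in s.
With the tool pointing down it reaches from about 0.35 to 0.9 m from the base axis. Payload 8.1 kg.
Tool frame: the origin (TCP) lies at the very end of the fingers, on their centre line; the grasp point (between the pads) lies 19 mm behind it (arm.tcp_to_grasp is the distance from the TCP to the grasp point, in m); z points along the fingers, y is the line along which they close (so a half turn about z gives the same grasp; the last joint's range is limited). The gripper opens to 92 mm and grips with 3 to 60 N. Pads are 19 mm wide; open, the fingers measure 130 mm over their backs; the gripper's body (75 mm by 190 mm) begins 47 mm behind the grasp point.
Start: joints at [-1.439, 0.434, 0.025, 1.573, -0.012, 1.134, -0.075], TCP at [0.145, 0.608, 0.227] pointing down, gripper open.
Joint ranges: [-2.62, 2.62], [-0.44, 2.09], [-1.27, 1.32], [0.08, 2.57], [-1.32, 4.46], [0.12, 2], [-2.74, 2.74]. Speed limits (rad/s): [2.22, 2.22, 3.01, 3.01, 3.14, 3.14, 3.14].

INTERFACE

Orientations are given as a rotation vector (axis times angle).
In Python, from cell import arm gives the robot as it stands.
- The arm moves only by the shell command python3 nudge.py 'ROWS' [FORCE]. ROWS is a JSON list of rows, 1 to 10 of them, each an object with the fields tx, ty, tz (the shift in m), yaw (a turn about the tool's z in rad), finger_gap (the opening from 0.0 (shut) to 1.0 (fully open)); a field left out counts as zero (the opening has to be given); each row shifts and turns the commanded pose from where the row before left it, along the tool's axes as they then stand; what a row does not reach is not made up. A row lasts 1/10 s, in which the tool goes at most 0.05 m and 0.15 rad, less where a joint would pass 70% of its speed; a pose out of reach is approached as far as the arm can. The fingers move at their own pace and stop on an object; FORCE is the grip in N (left out, the last holds). Time passes only in rows, so rows that do not move let the fingers close. It prints the time, the measured TCP pose, the force, the opening and the grip force at its end. Input that does not fit is refused with a message, and nothing moves.
- arm.observe(): the state, without advancing time (a new reading comes with each control period).
- arm.get_image(name): name is "side" or "top"; returns a dict with "image" (420x560x3 uint8, blue, green, red), "fx", "fy", "cx", "cy" (pixels), "distortion" ([k1, k2, p1, p2, k3] as OpenCV has them; the pictures are not rectified), "cam_to_world" (4x4, takes a point from camera to world coordinates). Camera axes: x right, y down, z forward; pixel columns grow to the right and rows downward; lengths in m; the calibration is good to about 2 mm. A picture is of the moment at which its call begins. There is no depth.
- arm.sign_off(): hands the job in; it is judged then, once.
The state is a dict: "clock": time; "joints": joint angles; "dq": joint speeds; "joint_efforts": joint torques, N m; "position": TCP position; "ee_rot": TCP orientation; "force": force on the tool from outside, world axes, zero at the start; "ft_torque": the same for the moment, N m; "width": opening from 0.0 (shut) to 1.0 (fully open); "gripper_force": force on a finger pad.
Only numpy, scipy, OpenCV 4.12 (cv2) and the standard library are available. Lean on these libraries where they do the work, as an engineer would, in place of code of your own. Each camera call takes 0.05 s, during which the arm holds its last target. There are 200 camera calls.

TASK

The bench polisher has shed its weight rings and tripped two of the three cutouts on the switch panel: their levers stand upright, halfway. Before touching the polisher, push both tripped levers fully off (towards the front edge of the bench); then slide every loose steel ring down over the polisher's upright spindle until they lie flat on the platen and on one another, and turn the platen by its black peg until the spindle stands at the steel pointer and the detent holds it. Only then throw both levers fully on (towards the back), leaving the third cutout on and everything else on the bench where it is.

Things in the scene. Friction and masses are not known exactly. Their poses are not given: they have to be found in the camera images.
- lever_a (a joint): lever of the first tripped cutout, angle about its pivot: 0 = upright, negative leans to the front (module -x, towards the robot) = off, stop at -0.6; positive leans to the back (module +x) = on, stop at +0.6; stays where it is left (friction, about 2 N at the bar). Starts tripped, about upright, and is blocked towards on until it has once been fully off
- lever_b (a joint): lever of the second tripped cutout, angle about its pivot: 0 = upright, negative leans to the front (module -x, towards the robot) = off, stop at -0.6; positive leans to the back (module +x) = on, stop at +0.6; stays where it is left (friction, about 2 N at the bar). Starts tripped, about upright, and is blocked towards on until it has once been fully off
- lever_c (a joint): lever of the healthy cutout, angle about its pivot: 0 = upright, negative leans to the front (module -x, towards the robot) = off, stop at -0.6; positive leans to the back (module +x) = on, stop at +0.6; stays where it is left (friction, about 2 N at the bar). It starts on and must stay on.
- lever_a_bar (a point): centre of the cross bar on top of the lever: a round bar 16 mm thick, 32 mm long along the module's y axis, carried 58 mm from the pivot on a 10 mm stem; it can be gripped from above across its thickness and turns freely between the fingers. Axes turn with the lever
- lever_b_bar (a point): centre of the cross bar on top of the lever: a round bar 16 mm thick, 32 mm long along the module's y axis, carried 58 mm from the pivot on a 10 mm stem; it can be gripped from above across its thickness and turns freely between the fingers. Axes turn with the lever
- lever_c_bar (a point): centre of the cross bar on top of the lever: a round bar 16 mm thick, 32 mm long along the module's y axis, carried 58 mm from the pivot on a 10 mm stem; it can be gripped from above across its thickness and turns freely between the fingers. Axes turn with the lever
- cutout_a: fixed grey cutout module, 78 x 48 x 46 mm, one of three in a row 62 mm apart, in any order, on the 30 mm high switch panel. Origin: centre of its underside; +x to the back (on); pivot 40 mm above the origin. Tripped: a pawl blocks the lever above about +0.15 until it has been within 0.1 of its off stop (takes about 6 N), which frees it for good
- cutout_b: fixed grey cutout module, 78 x 48 x 46 mm, one of three in a row 62 mm apart, in any order, on the 30 mm high switch panel. Origin: centre of its underside; +x to the back (on); pivot 40 mm above the origin. Tripped: a pawl blocks the lever above about +0.15 until it has been within 0.1 of its off stop (takes about 6 N), which frees it for good
- cutout_c: fixed grey cutout module, 78 x 48 x 46 mm, one of three in a row 62 mm apart, in any order, on the 30 mm high switch panel. Origin: centre of its underside; +x to the back (on); pivot 40 mm above the origin. Healthy, without pawl
- polisher: fixed round white polisher housing, 184 mm across and 44 mm high, with a black block at its -x side that carries the steel pointer, 98 mm from the axis and level with the platen's top; origin at the centre of its underside, on the platen's axis; turned a little from start to start
- platen (a joint): turning angle of the dark steel platen (164 mm across, top 56 mm above the bench), counter-clockwise from above; 0 = the spindle at the pointer, where a spring detent holds it and pulls it in from about 0.03 rad either side; elsewhere it stays put (about 1 N at the peg turns it, up to 8 N at the detent); stops at -0.35 and +2.0
- spindle_foot (a point): foot of the fixed upright steel spindle, on the platen's top, 38 mm from the platen's axis; the spindle is 18 mm thick and 68 mm high, the last 10 mm tapered. Axes turn with the platen, z up; the platen's axis lies at +38 mm along x
- peg_top (a point): top centre of the black turning peg on the platen, across from the spindle, 66 mm from the platen's axis (at -66 mm along its own x): an upright peg 14 mm thick whose top stands 38 mm above the platen; it can be gripped from above
- ring_1: loose steel weight ring lying flat, one of up to three alike (absent ones read None): outer diameter 60 mm, plain hole 24 mm, 20 mm high, about 0.25 kg; origin at the centre of its underside, z along its axis
- ring_2: loose steel weight ring lying flat, one of up to three alike (absent ones read None): outer diameter 60 mm, plain hole 24 mm, 20 mm high, about 0.25 kg; origin at the centre of its underside, z along its axis
- ring_3: loose steel weight ring lying flat, one of up to three alike (absent ones read None): outer diameter 60 mm, plain hole 24 mm, 20 mm high, about 0.25 kg; origin at the centre of its underside, z along its axis
- tape_roll: bystander: roll of beige tape lying flat, 78 mm across, 19 mm high; origin at the centre of its underside
- marker: bystander: white marker pen with black cap, lying, 131 mm long, 15 mm thick
- timer: bystander: white timer, 62 x 62 x 20 mm

How it is judged:
By the outcome, as a careful person would: the job done as asked, in the order asked, and still so for the second after the job is handed in, with the robot touching nothing.
Of ring_1, ring_2, ring_3 only 2 to 3 are there at a start; the rules pass over those that are not, and their reading is None.
At some moment in a run one of ring_1, ring_2, ring_3 may be knocked a few centimetres aside while the robot is not near it.
Once in a run the grip may slacken for a moment while it holds something.
It also fails if it takes over 192 s, if anything falls off the work surface, if the arm or the gripper's body presses on something with over 40 N, if the wrist force passes 120 N, or if a joint passes its speed limit or range.

## Working session

There is one attempt and no reset: what is moved stays moved. The work goes in short steps, Python scripts to look and compute and a shell command to move; the robot and the scene stay as the last step left them, time stands still between calls to the robot, and variables do not carry over. Pictures are saved under pics/ and viewed, at most 14 in all, crops included, and the job is handed in when it is done.

```bash
ls; mkdir -p pics
python3 - <<'E'
from cell import arm
import cv2
s=arm.observe(); print({k:s[k] for k in("clock","position","ee_rot","force","width")},arm.tcp_to_grasp)
for n in("side","top"):
    d=arm.get_image(n); cv2.imwrite(f"pics/{n}0.png",d["image"]); print(n,d["fx"],d["fy"],d["cx"],d["cy"],d["distortion"]); print(d["cam_to_world"])
E
```

```text
cell.py
nudge.py
pics
{'clock': 0.0, 'position': array([0.14534079, 0.60733112, 0.22596115]), 'ee_rot': array([-3.68078397e-01, -3.11989846e+00,  2.45118828e-03]), 'force': array([-0.06304049,  0.86007273, -0.02389599]), 'width': 1.0010341021123588} 0.0188
side 417.68003771738324 417.68003771738324 271.15013225009494 205.80715721000965 [-0.04617907  0.          0.          0.          0.        ]
[[-0.93963755 -0.18214638  0.28966182  0.13376305]
 [-0.34176241  0.54097263 -0.7684706   1.11975896]
 [-0.01672498 -0.82107936 -0.57056899  0.86913195]
 [ 0.          0.          0.          1.        ]]
top 515.4456368522615 515.4456368522615 289.1947064387824 206.7546229493 [0.06056157 0.         0.         0.         0.        ]
[[-3.55423980e-03 -9.82410843e-01  1.86698430e-01  2.34780786e-01]
 [-9.99938196e-01  1.52478344e-03 -1.10127137e-02  1.05861005e-01]
 [ 1.05343346e-02 -1.86726033e-01 -9.82355545e-01  1.57297111e+00]
 [ 0.00000000e+00  0.00000000e+00  0.00000000e+00  1.00000000e+00]]
```
View pics/side0.png

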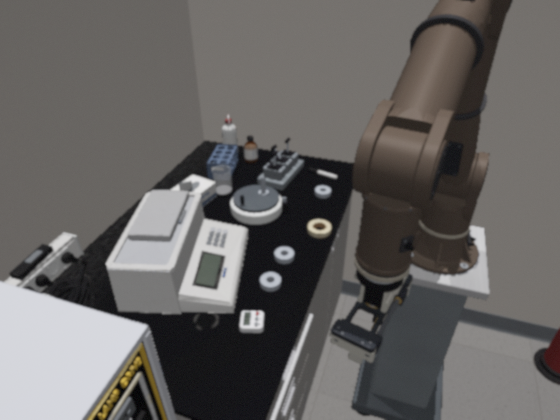

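View pics/top0.png

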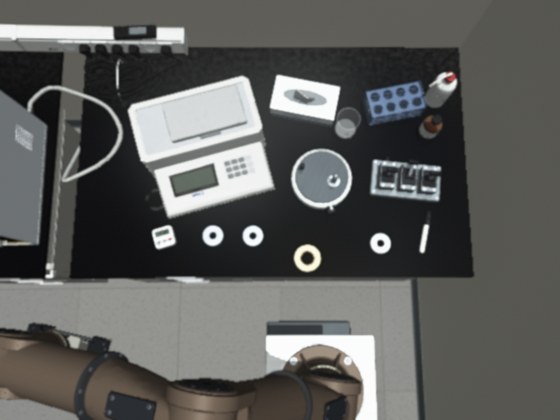

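Top: rings near (213,236), (253,236) and (380,243), polisher at (321,179), panel around (408,178). Side: the same rings at (270,281), (284,254) and (323,191). Next I'll enlarge the panel and polisher.

Run:
```python
import cv2,numpy as np
t=cv2.imread("pics/top0.png"); s=cv2.imread("pics/side0.png")
a=cv2.resize(t[140:260,285:445],None,fx=5,fy=5,interpolation=cv2.INTER_CUBIC)
cv2.imwrite("pics/tc.png",a)
b=cv2.resize(s[130:230,220:350],None,fx=6,fy=6,interpolation=cv2.INTER_CUBIC)
cv2.imwrite("pics/sc.png",b)
```

View pics/tc.png

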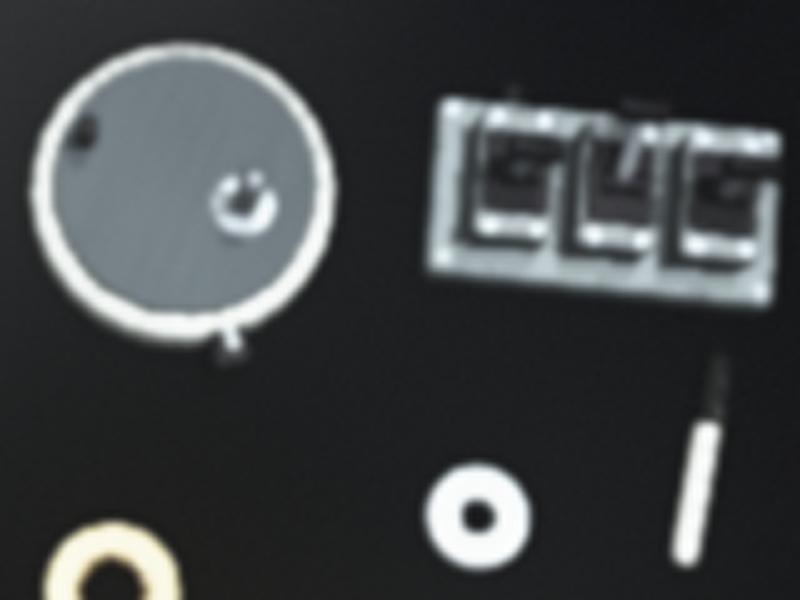

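View pics/sc.png

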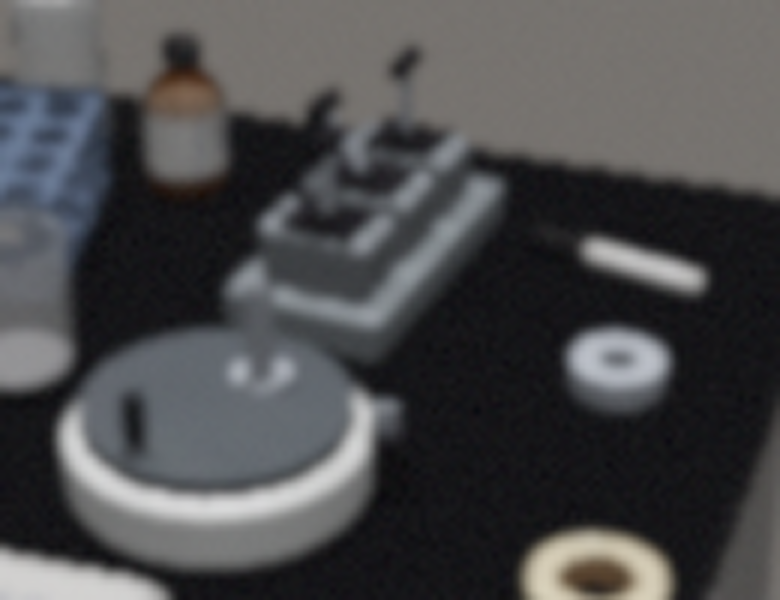

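The middle lever seems to lean to the back, while the outer two look upright, but the bars overlap in the side view. I'll fit the fixtures from both views and overlay the model to check.

```bash
cat > h.py <<'E'
import cv2,numpy as np
from scipy.optimize import least_squares
CAL={"side":(417.68003771738324,271.15013225009494,205.80715721000965,-0.04617907),"top":(515.4456368522615,289.1947064387824,206.7546229493,0.06056157)}
T={"side":np.array([[-0.93963755,-0.18214638,0.28966182,0.13376305],[-0.34176241,0.54097263,-0.7684706,1.11975896],[-0.01672498,-0.82107936,-0.57056899,0.86913195],[0,0,0,1]]),
"top":np.array([[-3.5542398e-03,-.982410843,.18669843,.234780786],[-.999938196,1.52478344e-03,-1.10127137e-02,.105861005],[1.05343346e-02,-.186726033,-.982355545,1.57297111],[0,0,0,1]])}
def K(n): f,cx,cy,k=CAL[n]; return np.array([[f,0,cx],[0,f,cy],[0,0,1.]]),np.array([k,0,0,0,0.])
def proj(n,P):
    M=np.linalg.inv(T[n]); k,d=K(n)
    return cv2.projectPoints(np.atleast_2d(np.float64(P)),cv2.Rodrigues(M[:3,:3])[0],M[:3,3],k,d)[0][:,0]
def ray(n,px):
    k,d=K(n); u=cv2.undistortPoints(np.float64([[px]]),k,d)[0,0]
    return T[n][:3,3],T[n][:3,:3]@np.array([*u,1])
def onz(n,px,z):
    o,r=ray(n,px); return o+r*(z-o[2])/r[2]
def tri(pt,ps):
    r=least_squares(lambda p:np.r_[(proj("top",p)-pt)[0],(proj("side",p)-ps)[0]],onz("top",pt,.03))
    return r.x,np.abs(r.fun).max()
def snap(name):
    from cell import arm
    im={}
    for n in("top","side"):
        d=arm.get_image(n); im[n]=d["image"]; cv2.imwrite(f"pics/{name}_{n}.png",im[n])
        assert np.allclose(d["cam_to_world"],T[n],atol=1e-6)
    return im
TC=lambda x,y:(285+(x-2)/5,140+(y-2)/5)
SC=lambda x,y:(220+(x-2.5)/6,130+(y-2.5)/6)
E
python3 - <<'E'
from h import *
np.set_printoptions(precision=4,suppress=True)
print("rings z20 top", *[onz("top",p,.02) for p in[(213,236),(253,236),TC(478,516)]])
for a,b in[((213,236),(270.3,279.5)),((253,236),(284.5,252.5)),(TC(478,516),SC(617,358))]: print("ring tri",tri(a,b))
c=[onz("top",TC(*p),.03) for p in[(443,98),(780,130),(770,305),(428,270)]]
print("panel",np.array(c)); 
for a,b in zip(c,c[1:]+c[:1]): print(np.linalg.norm(a-b),np.arctan2(*(b-a)[1::-1]))
print("panel corner tri front-left",tri(TC(428,270),SC(370,328)),"front-right",tri(TC(770,305),SC(505,185)))
print("polisher rim centre z44",onz("top",TC(183,191),.044),"platen",onz("top",TC(186,189),.056))
print("pointer",tri(TC(229,335),SC(385,412)))
print("spindle top?",tri(TC(252,185),SC(250,280)))
print("peg top",tri(TC(82,125),SC(132,398)))
pc=np.mean(c,axis=0); yaw=np.mean([np.arctan2(*(c[0]-c[3])[1::-1]),np.arctan2(*(c[1]-c[2])[1::-1])]); print(pc,yaw)
R=np.array([[np.cos(yaw),-np.sin(yaw)],[np.sin(yaw),np.cos(yaw)]])
for j in(1,0,-1):
  for a in(0,.6,-.6):
    o=pc[:2]+R@[.058*np.sin(a),.062*j]; P=[*o,.07+.058*np.cos(a)]
    t=proj("top",P)[0];s=proj("side",P)[0]
    print(j,a,np.round(P,3),"TC",(t-[285,140])*5,"SC",(s-[220,130])*6)
E
```

```text
rings z20 top [0.4402 0.3193 0.02  ] [0.4399 0.1985 0.02  ] [ 0.4185 -0.1865  0.02  ]
ring tri (array([0.4415, 0.3198, 0.0176]), np.float64(0.32046124903149575))
ring tri (array([0.4401, 0.1985, 0.0196]), np.float64(0.06403799644994024))
ring tri (array([ 0.4185, -0.1863,  0.0213]), np.float64(0.05238932763671755))
panel [[ 0.6777 -0.1724  0.03  ]
 [ 0.6566 -0.3793  0.03  ]
 [ 0.5464 -0.367   0.03  ]
 [ 0.5686 -0.1597  0.03  ]]
0.2078940813359649 -1.6724516609160347
0.11087459993252242 3.030366951612606
0.2084632178723503 1.4639401945809574
0.10979741351326143 -0.11647782679654084
panel corner tri front-left (array([ 0.5706, -0.1596,  0.0286]), np.float64(0.6400938457221628)) front-right (array([ 0.546 , -0.3674,  0.0288]), np.float64(0.2711243919141566))
polisher rim centre z44 [ 0.6152 -0.0093  0.044 ] platen [ 0.6134 -0.0102  0.056 ]
pointer (array([ 0.5226, -0.035 ,  0.0547]), np.float64(0.3766974607827933))
spindle top? (array([ 0.6019, -0.0426,  0.1236]), np.float64(1.234558827586227))
peg top (array([0.6423, 0.0537, 0.0948]), np.float64(0.2316682327178512))
[ 0.6123 -0.2696  0.03  ] -0.11385176438686403
1 0 [ 0.619 -0.208  0.128] TC [534.8635 146.1809] SC [322.4893 141.4677]
1 0.6 [ 0.652 -0.212  0.118] TC [535.4816  96.6798] SC [276.7712 145.5892]
1 -0.6 [ 0.587 -0.204  0.118] TC [527.0266 205.0859] SC [369.3478 165.9623]
0 0 [ 0.612 -0.27   0.128] TC [642.3175 157.7209] SC [364.5767 101.0087]
0 0.6 [ 0.645 -0.273  0.118] TC [641.8061 108.029 ] SC [319.6651 105.4484]
0 -0.6 [ 0.58  -0.266  0.118] TC [634.1666 216.681 ] SC [410.2875 124.6533]
-1 0 [ 0.605 -0.331  0.128] TC [750.2414 169.2613] SC [404.3653  62.7734]
-1 0.6 [ 0.638 -0.335  0.118] TC [748.5879 119.3679] SC [360.2456  67.4884]
-1 -0.6 [ 0.573 -0.327  0.118] TC [741.7716 228.2888] SC [448.9791  85.6231]
```

Everything agrees within about 2 mm. The outer two levers are upright (a/b) and the middle one is on. I'll check heights of nearby obstacles, refine the polisher fit and turn the tool.

```bash
cat >> h.py <<'E'
def go(x,y,z,yang=None):
    "tool-axis shift to a world target; yang = wanted world angle of tool y, mod pi"
    from cell import arm
    s=arm.observe(); R=cv2.Rodrigues(np.float64(s["ee_rot"]))[0]
    a=np.arctan2(R[1,1],R[0,1]); out=np.round(R.T@(np.array([x,y,z])-s["position"]),4)
    print("t",round(s["clock"],2),"pos",np.round(s["position"],4),"yang",round(a,3),"shift",out, "turn",None if yang is None else round(-((yang-a+np.pi/2)%np.pi-np.pi/2),3),"j7",round(s["joints"][6],2))
E
python3 - <<'E'
from h import *
np.set_printoptions(precision=4,suppress=True)
print("bottle cap", tri((430.5,122),SC(181,40)), "white bottle", tri((449,79),(228,118)))
# polisher pose from rim ellipse
t=cv2.imread("pics/top0.png"); g=cv2.cvtColor(t,cv2.COLOR_BGR2GRAY)
m=(g[140:220,285:360]>90).astype(np.uint8)
c=max(cv2.findContours(m,0,2)[0],key=cv2.contourArea); e=cv2.fitEllipse(cv2.convexHull(c)); print(e); print(onz("top",(e[0][0]+285,e[0][1]+140),.044))
C=np.array([.6143,-.0098])
for a in np.deg2rad([-118,-114,-110]):
  p=C+.038*np.array([np.cos(a),np.sin(a)]); q=C-.066*np.array([np.cos(a),np.sin(a)])
  for P in([*p,.056],[*p,.124],[*q,.094]): print(np.degrees(a),np.round(P,4),"TC",(proj("top",P)[0]-[285,140])*5+2,"SC",(proj("side",P)[0]-[220,130])*6+2.5)
E
python3 nudge.py '[{"yaw":0.145,"finger_gap":0.5},{"yaw":0.145,"finger_gap":0.5},{"yaw":0.145,"finger_gap":0.5},{"yaw":0.145,"finger_gap":0.5},{"yaw":0.145,"finger_gap":0.5},{"yaw":0.145,"finger_gap":0.5},{"yaw":0.145,"finger_gap":0.5},{"yaw":0.145,"finger_gap":0.5},{"yaw":0.145,"finger_gap":0.5},{"yaw":0.145,"finger_gap":0.5}]' 20
python3 -c "
from h import *
go(.605,-.331,.23,-.114)"
```

```text
bottle cap (array([ 0.7646, -0.3269,  0.1245]), np.float64(0.5713493343998834)) white bottle (array([ 0.8779, -0.3719,  0.1715]), np.float64(1.0611164527924473))
((36.34751892089844, 38.5484733581543), (60.49251937866211, 62.658329010009766), 142.13877868652344)
[ 0.6128 -0.0097  0.044 ]
-118.00000000000001 [ 0.5965 -0.0434  0.056 ] TC [241.1548 216.2343] SC [269.6557 380.3333]
-118.00000000000001 [ 0.5965 -0.0434  0.124 ] TC [252.1826 188.9311] SC [266.6409 282.0146]
-118.00000000000001 [0.6453 0.0485 0.094 ] TC [ 90.9561 121.4163] SC [129.417  393.0765]
-114.00000000000001 [ 0.5988 -0.0445  0.056 ] TC [243.0023 212.3928] SC [266.606  378.6311]
-114.00000000000001 [ 0.5988 -0.0445  0.124 ] TC [254.1103 184.9248] SC [263.5138 280.3753]
-114.00000000000001 [0.6411 0.0505 0.094 ] TC [ 87.6098 128.1741] SC [134.7461 396.2292]
-110.0 [ 0.6013 -0.0455  0.056 ] TC [244.567  208.4326] SC [263.344  377.0572]
-110.0 [ 0.6013 -0.0455  0.124 ] TC [255.7424 180.7949] SC [260.1687 278.8601]
-110.0 [0.6369 0.0522 0.094 ] TC [ 84.7574 135.1516] SC [140.5159 399.1618]
clock: 1.1
position: [0.1453, 0.6076, 0.2263]
ee_rot: [2.35, 2.084, -0.001]
force: [-0.6, -0.3, -0.3]
width: 0.496
gripper_force: 0.0
t 1.1 pos [0.1453 0.6076 0.2263] yang -0.12 shift [-0.8768  0.5687 -0.003 ] turn -0.006 j7 -1.39
```

```bash
python3 nudge.py '[{"tx":-0.04,"ty":0.026,"finger_gap":0.5},{"tx":-0.04,"ty":0.026,"finger_gap":0.5},{"tx":-0.04,"ty":0.026,"finger_gap":0.5},{"tx":-0.04,"ty":0.026,"finger_gap":0.5},{"tx":-0.04,"ty":0.026,"finger_gap":0.5},{"tx":-0.04,"ty":0.026,"finger_gap":0.5},{"tx":-0.04,"ty":0.026,"finger_gap":0.5},{"tx":-0.04,"ty":0.026,"finger_gap":0.5},{"tx":-0.04,"ty":0.026,"finger_gap":0.5},{"tx":-0.04,"ty":0.026,"finger_gap":0.5}]'
python3 nudge.py '[{"tx":-0.04,"ty":0.026,"finger_gap":0.4},{"tx":-0.04,"ty":0.026,"finger_gap":0.4},{"tx":-0.04,"ty":0.026,"finger_gap":0.4},{"tx":-0.04,"ty":0.026,"finger_gap":0.4},{"tx":-0.04,"ty":0.026,"finger_gap":0.4},{"tx":-0.04,"ty":0.026,"finger_gap":0.4},{"tx":-0.04,"ty":0.026,"finger_gap":0.4},{"tx":-0.04,"ty":0.026,"finger_gap":0.4},{"tx":-0.04,"ty":0.026,"finger_gap":0.4},{"tx":-0.04,"ty":0.026,"finger_gap":0.4}]'
python3 -c "
from h import *
go(.605,-.331,.15,-.114)"
```

```text
clock: 2.1
position: [0.3585, 0.179, 0.2267]
ee_rot: [-2.344, -2.091, -0.0]
force: [1.3, 1.2, 0.7]
width: 0.498
gripper_force: 0.0
clock: 3.1
position: [0.5715, -0.2476, 0.226]
ee_rot: [-2.343, -2.091, 0.0]
force: [-0.0, 0.7, 1.1]
width: 0.396
gripper_force: 0.0
t 3.1 pos [ 0.5715 -0.2476  0.226 ] yang -0.113 shift [-0.0791  0.0428  0.0759] turn 0.001 j7 0.59
```

```bash
python3 nudge.py '[{"tx":-0.04,"ty":0.021,"tz":0.02,"finger_gap":0.4},{"tx":-0.04,"ty":0.022,"tz":0.02,"finger_gap":0.4},{"tz":0.02,"finger_gap":0.4},{"tz":0.016,"finger_gap":0.4},{"finger_gap":0.4}]'
python3 - <<'E'
from h import *
go(.605,-.331,.108,-.114)
im=snap("l0")
a=cv2.resize(im["top"][150:210,360:450],None,fx=5,fy=5,interpolation=cv2.INTER_CUBIC)
b=cv2.resize(im["side"][110:200,240:340],(500,450),interpolation=cv2.INTER_CUBIC)
cv2.imwrite("pics/l0.png",np.vstack([np.pad(a,((0,0),(0,50),(0,0))),b]) [:750,:])
print(a.shape)
im=np.vstack([np.pad(a,((0,0),(0,50),(0,0))),b]); cv2.imwrite("pics/l0.png",cv2.resize(im,None,fx=.8,fy=.8))
E
```

```text
clock: 3.6
position: [0.6035, -0.3285, 0.1478]
ee_rot: [-2.34, -2.089, 0.002]
force: [0.8, -0.1, 0.2]
width: 0.401
gripper_force: 0.0
t 3.6 pos [ 0.6035 -0.3285  0.1478] yang -0.113 shift [-0.0024  0.002   0.0398] turn 0.001 j7 0.72
(300, 450, 3)
```

View pics/l0.png

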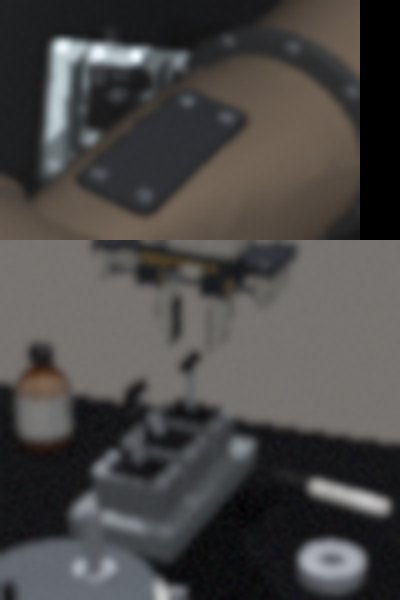

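The side view shows the bar (190,358) centred under the fingers, and the middle lever leaning back. Now I'll descend and narrow the fingers round the bar.

```bash
python3 nudge.py '[{"tx":-0.002,"ty":0.002,"tz":0.01,"finger_gap":0.4},{"tz":0.015,"finger_gap":0.4},{"tz":0.015,"finger_gap":0.4},{"finger_gap":0.24},{"finger_gap":0.24},{"finger_gap":0.24}]' 10
python3 nudge.py '[{"ty":-0.006,"tz":0.001,"finger_gap":0.24},{"ty":-0.006,"tz":0.001,"finger_gap":0.24},{"ty":-0.006,"tz":0.002,"finger_gap":0.24},{"ty":-0.006,"tz":0.002,"finger_gap":0.24},{"ty":-0.006,"tz":0.002,"finger_gap":0.24},{"finger_gap":0.24}]'
python3 -c "
from h import *
go(.573,-.327,.1,-.114)"
```

```text
clock: 4.3
position: [0.6065, -0.333, 0.1111]
ee_rot: [2.344, 2.091, 0.0]
force: [-0.8, -0.5, -0.1]
width: 0.246
gripper_force: 0.0
clock: 4.9
position: [0.5776, -0.3298, 0.104]
ee_rot: [2.342, 2.089, 0.003]
force: [4.2, 0.1, 4.1]
width: 0.241
gripper_force: 3.2
t 4.9 pos [ 0.5776 -0.3298  0.104 ] yang -0.114 shift [ 0.0022 -0.0049  0.004 ] turn -0.0 j7 0.78
```

```bash
python3 nudge.py '[{"ty":-0.003,"finger_gap":0.24},{"ty":-0.003,"finger_gap":0.24},{"finger_gap":0.24}]'
python3 nudge.py '[{"ty":-0.002,"finger_gap":0.24},{"ty":-0.002,"finger_gap":0.24},{"finger_gap":0.24}]'
python3 nudge.py '[{"ty":-0.002,"finger_gap":0.24},{"finger_gap":0.24}]'
```

```text
clock: 5.2
position: [0.5758, -0.3295, 0.105]
ee_rot: [2.335, 2.087, 0.008]
force: [16.2, -2.3, 2.6]
width: 0.244
gripper_force: 7.3
clock: 5.5
position: [0.5728, -0.3291, 0.1051]
ee_rot: [2.334, 2.087, 0.009]
force: [20.1, -3.8, -0.2]
width: 0.305
gripper_force: 8.2
clock: 5.7
position: [0.5708, -0.3288, 0.1051]
ee_rot: [2.334, 2.087, 0.009]
force: [20.2, -4.1, 1.3]
width: 0.346
gripper_force: 8.2
```

```bash
python3 nudge.py '[{"ty":0.005,"finger_gap":0.4},{"ty":0.002,"tz":-0.02,"finger_gap":0.4},{"tz":-0.04,"finger_gap":0.4},{"finger_gap":0.4}]'
python3 - <<'E'
from h import *
im=snap("l1")
cv2.imwrite("pics/l1.png",cv2.resize(im["side"][110:190,245:335],(720,560),interpolation=cv2.INTER_CUBIC))
print((proj("side",[.573,-.327,.118])-[245,110])*[720/90,7],(proj("side",[.605,-.331,.128])-[245,110])*[720/90,7])
go(.619,-.208,.15,-.114)
E
```

```text
clock: 6.1
position: [0.5722, -0.3308, 0.1672]
ee_rot: [2.342, 2.086, 0.002]
force: [-0.1, -1.0, 0.3]
width: 0.401
gripper_force: 0.0
[[397.91082349 239.97401326]] [[339.60636769 213.44071485]]
t 6.2 pos [ 0.571  -0.329   0.1634] yang -0.115 shift [0.1257 0.0339 0.0134] turn -0.001 j7 0.75
```

View pics/l1.png

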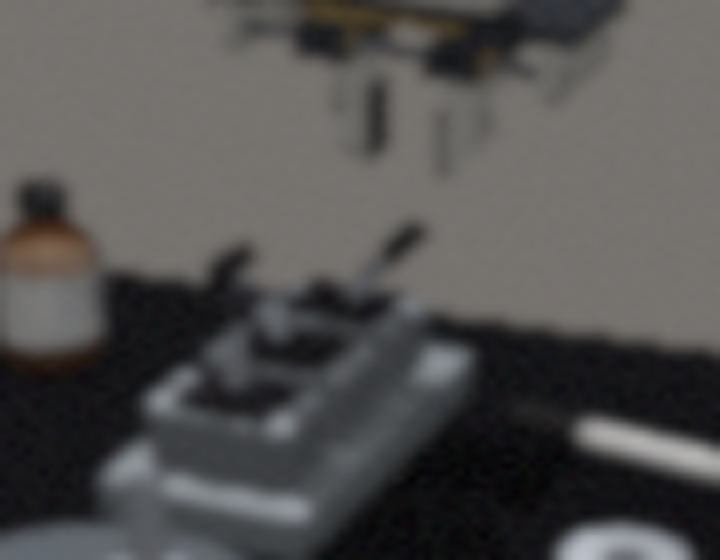

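The bar sits at (404,242), as predicted for −0.6, so it is off. Next is the left lever.

```bash
python3 nudge.py '[{"tx":0.03,"ty":0.008,"finger_gap":0.4},{"tx":0.03,"ty":0.008,"finger_gap":0.4},{"tx":0.033,"ty":0.009,"finger_gap":0.4},{"tx":0.033,"ty":0.009,"tz":0.013,"finger_gap":0.4},{"tz":0.02,"finger_gap":0.4},{"tz":0.02,"finger_gap":0.4},{"finger_gap":0.24},{"finger_gap":0.24},{"finger_gap":0.24}]' 20
python3 nudge.py '[{"ty":-0.006,"tz":0.001,"finger_gap":0.24},{"ty":-0.006,"tz":0.001,"finger_gap":0.24},{"ty":-0.006,"tz":0.002,"finger_gap":0.24},{"ty":-0.006,"tz":0.002,"finger_gap":0.24},{"ty":-0.006,"tz":0.002,"finger_gap":0.24},{"ty":-0.004,"finger_gap":0.24},{"finger_gap":0.24}]'
python3 nudge.py '[{"ty":-0.002,"finger_gap":0.24},{"finger_gap":0.24}]'
```

```text
clock: 7.1
position: [0.6197, -0.2081, 0.1104]
ee_rot: [2.345, 2.09, 0.0]
force: [0.5, 1.3, -0.2]
width: 0.244
gripper_force: 0.0
clock: 7.8
position: [0.5903, -0.2045, 0.1042]
ee_rot: [2.337, 2.086, 0.009]
force: [12.0, -3.1, 4.8]
width: 0.239
gripper_force: 6.5
clock: 8.0
position: [0.5899, -0.2044, 0.1044]
ee_rot: [2.335, 2.085, 0.01]
force: [17.6, -3.4, 1.6]
width: 0.241
gripper_force: 7.7
```

```bash
python3 nudge.py '[{"ty":-0.002,"finger_gap":0.24},{"ty":-0.001,"finger_gap":0.24},{"ty":0.004,"finger_gap":0.4},{"ty":0.001,"tz":-0.01,"finger_gap":0.4},{"tz":-0.04,"finger_gap":0.4},{"ty":-0.03,"tz":-0.03,"finger_gap":0.8},{"ty":-0.04,"finger_gap":0.8},{"ty":-0.04,"finger_gap":0.8},{"ty":-0.03,"finger_gap":0.8},{"finger_gap":0.8}]'
python3 - <<'E'
from h import *
im=snap("r1")
cv2.imwrite("pics/r1.png",cv2.resize(im["side"][115:295,235:355],(533,800),interpolation=cv2.INTER_CUBIC)[:600])
np.set_printoptions(precision=1,suppress=True)
for a in(-.6,0): print((proj("side",[.619+.058*np.sin(a),-.208-.007*np.sin(a),.07+.058*np.cos(a)])-[235,115])*4.444)
go(.4185,-.1863,.08,-.114)
E
```

```text
clock: 9.0
position: [0.4413, -0.1869, 0.1813]
ee_rot: [-2.343, -2.085, -0.0]
force: [0.5, 0.8, 0.5]
width: 0.774
gripper_force: 0.0
[[207.5 189.8]]
[[172.6 171.5]]
t 9.1 pos [ 0.4 -0.2  0.2] yang -0.114 shift [-0.  -0.   0.1] turn -0.0 j7 0.54
```

View pics/r1.png

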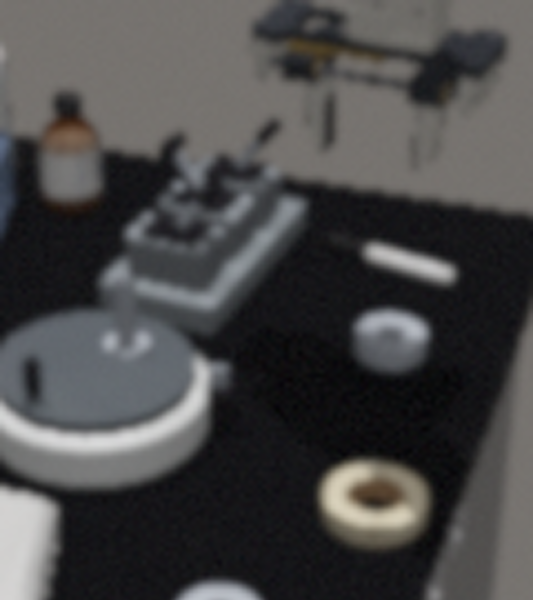

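The left lever leans forward now and the first ring is unmoved at side pixel (323,190). I'll grasp it.

```bash
python3 nudge.py '[{"ty":-0.023,"tz":0.02,"finger_gap":0.95},{"tz":0.04,"finger_gap":0.95},{"tz":0.04,"finger_gap":0.95},{"tz":0.03,"finger_gap":0.95},{"finger_gap":0.95}]' 30
python3 - <<'E'
from h import *
go(.4185,-.1863,.006,-.114)
t=cv2.imread("pics/top0.png"); s=cv2.imread("pics/side0.png")
a=cv2.resize(t[165:195,318:348],(600,600),interpolation=cv2.INTER_CUBIC)
b=cv2.resize(s[168:208,250:280],(450,600),interpolation=cv2.INTER_CUBIC)[:,:200+200]
cv2.imwrite("pics/sp.png",cv2.resize(np.hstack([a,b]),(800,480)))
E
```

```text
clock: 9.6
position: [0.4223, -0.1844, 0.0488]
ee_rot: [-2.341, -2.088, 0.006]
force: [-0.6, -0.5, -0.1]
width: 0.951
gripper_force: 0.0
t 9.6 pos [ 0.4223 -0.1844  0.0488] yang -0.114 shift [-0.0023 -0.0033  0.0428] turn -0.0 j7 0.76
```

View pics/sp.png

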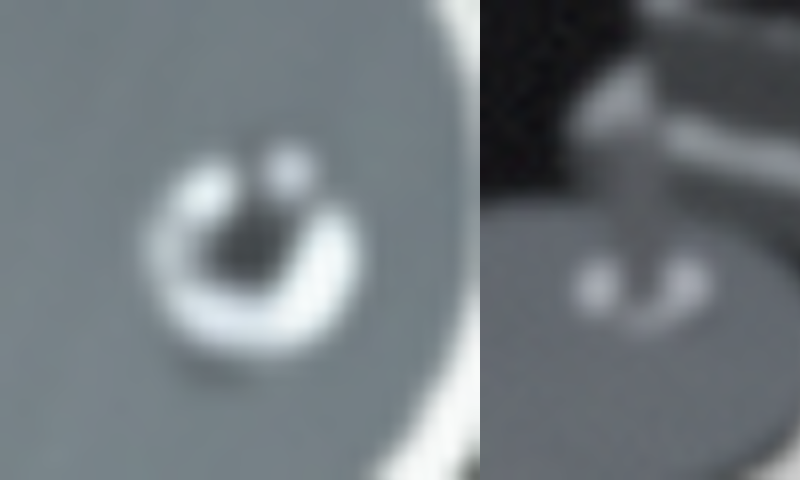

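```bash
python3 nudge.py '[{"tx":-0.002,"ty":-0.003,"tz":0.02,"finger_gap":0.95},{"tz":0.012,"finger_gap":0.95},{"tz":0.0105,"finger_gap":0.95},{"finger_gap":0.6},{"finger_gap":0.6},{"finger_gap":0.6},{"finger_gap":0.6},{"finger_gap":0.6}]' 30
python3 - <<'E'
from h import *
np.set_printoptions(precision=4,suppress=True)
go(.4185,-.1863,.006,-.114)
print(onz("top",(333.4,179.8),.057),tri((333.4,179.8),(263.0,191.5)),onz("top",(335.75,175.1),.124))
# joint fit: centre (from rim), theta, using foot/peg/pointer
obs=[("top",(333.4,179.8),0),("side",(263.0,191.5),0),("top",TC(82,125),1),("side",SC(132,398),1)]
def f(q):
    u=np.array([np.cos(q[2]),np.sin(q[2])]);P=[[*(q[:2]+.038*u),.057],[*(q[:2]-.066*u),.094]]
    return np.r_[np.concatenate([proj(n,P[i])[0]-p for n,p,i in obs]),(proj("top",[q[0],q[1],.044])[0]-[321.35,178.55])]
r=least_squares(f,[.613,-.0098,-2]); q=r.x; print(q,np.degrees(q[2]),r.fun, q[:2]+.038*np.array([np.cos(q[2]),np.sin(q[2])]))
E
```

```text
clock: 10.4
position: [0.4211, -0.1866, 0.0097]
ee_rot: [2.344, 2.091, 0.001]
force: [-0.7, 1.3, 5.8]
width: 0.64
gripper_force: 30.0
t 10.4 pos [ 0.4211 -0.1866  0.0097] yang -0.114 shift [ 0.     -0.0026  0.0037] turn 0.0 j7 0.84
[ 0.6057 -0.0452  0.057 ] (array([ 0.6041, -0.045 ,  0.06  ]), np.float64(0.33114382930983766)) [ 0.6033 -0.0456  0.124 ]
[ 0.6173 -0.0093 -1.9432] -111.33449836565502 [-0.1366  0.7041 -0.1861  0.7027  0.555   0.5748  0.2105 -0.0448 -0.1641
 -1.4273] [ 0.6035 -0.0447]
```

```bash
python3 nudge.py '[{"tz":-0.01,"finger_gap":0.55},{"tz":-0.03,"finger_gap":0.55},{"tz":-0.04,"finger_gap":0.55},{"tz":-0.04,"finger_gap":0.55},{"tz":-0.035,"finger_gap":0.55},{"tx":0.04,"ty":0.04,"finger_gap":0.55},{"tx":0.04,"ty":0.04,"finger_gap":0.55},{"tx":0.04,"ty":0.04,"finger_gap":0.55},{"tx":0.04,"ty":0.04,"finger_gap":0.55},{"finger_gap":0.55}]' 30
python3 - <<'E'
from h import *
go(.6037,-.0450,.148,-.114)
E
```

```text
clock: 11.4
position: [0.5819, -0.0554, 0.1639]
ee_rot: [2.334, 2.102, 0.003]
force: [-1.4, 0.8, -3.3]
width: 0.637
gripper_force: 30.0
t 11.4 pos [ 0.5819 -0.0554  0.1639] yang -0.105 shift [0.0126 0.0206 0.0159] turn 0.009 j7 0.34
```

```bash
python3 nudge.py '[{"finger_gap":0.55},{"finger_gap":0.55}]'
python3 - <<'E'
from h import *
go(.6037,-.0450,.148,-.114)
E
```

```text
clock: 11.6
position: [0.5762, -0.0632, 0.1644]
ee_rot: [-2.346, -2.089, 0.002]
force: [-0.5, 0.1, -1.9]
width: 0.639
gripper_force: 30.0
t 11.6 pos [ 0.5762 -0.0632  0.1644] yang -0.115 shift [0.0213 0.0252 0.0164] turn -0.001 j7 0.34
```

```bash
python3 nudge.py '[{"tx":0.011,"ty":0.013,"finger_gap":0.55},{"tx":0.01,"ty":0.012,"tz":0.008,"finger_gap":0.55},{"tz":0.008,"finger_gap":0.55},{"finger_gap":0.55},{"finger_gap":0.55}]'
python3 - <<'E'
from h import *
go(.6037,-.0450,.148,-.114)
im=snap("p1")
a=cv2.resize(im["top"][150:210,290:360],(560,480),interpolation=cv2.INTER_CUBIC)
b=cv2.resize(im["side"][130:230,220:300],(440,550),interpolation=cv2.INTER_CUBIC)
a=np.pad(a,((0,70),(0,0),(0,0)))[:,:360+200]
cv2.imwrite("pics/p1.png",cv2.resize(np.hstack([a,b]),(800,440)))
E
```

```text
clock: 12.1
position: [0.6037, -0.0451, 0.1478]
ee_rot: [-2.345, -2.089, 0.002]
force: [0.3, -0.7, -2.8]
width: 0.639
gripper_force: 30.0
t 12.1 pos [ 0.6037 -0.0451  0.1478] yang -0.115 shift [ 0.0001  0.     -0.0002] turn -0.001 j7 0.33
```

View pics/p1.png

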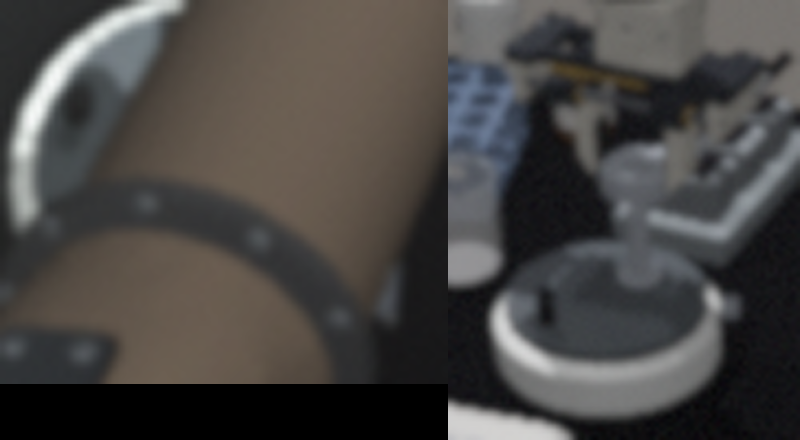

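The side view shows the ring (635,175) centred over the spindle (637,235). Lowering it with the force in view.

```bash
python3 nudge.py '[{"tz":0.007,"finger_gap":0.55},{"tz":0.007,"finger_gap":0.55},{"tz":0.004,"finger_gap":0.55},{"finger_gap":0.55}]'
python3 nudge.py '[{"tz":0.005,"finger_gap":0.55},{"tz":0.005,"finger_gap":0.55},{"tz":0.005,"finger_gap":0.55},{"finger_gap":0.55}]'
```

```text
clock: 12.6
position: [0.604, -0.0441, 0.1293]
ee_rot: [-2.344, -2.09, 0.002]
force: [0.9, 0.3, -1.6]
width: 0.636
gripper_force: 30.0
clock: 13.0
position: [0.6041, -0.0441, 0.1144]
ee_rot: [-2.344, -2.091, 0.001]
force: [-0.6, 0.2, -2.0]
width: 0.637
gripper_force: 30.0
```

```bash
python3 nudge.py '[{"tz":0.01,"finger_gap":0.55},{"tz":0.01,"finger_gap":0.55},{"tz":0.01,"finger_gap":0.55},{"finger_gap":0.55}]'
python3 nudge.py '[{"tz":0.007,"finger_gap":0.55},{"tz":0.005,"finger_gap":0.55},{"finger_gap":0.55}]'
```

```text
clock: 13.4
position: [0.6034, -0.044, 0.0834]
ee_rot: [-2.343, -2.09, 0.003]
force: [-0.4, 0.2, -2.1]
width: 0.635
gripper_force: 30.0
clock: 13.7
position: [0.6042, -0.0442, 0.0725]
ee_rot: [-2.344, -2.091, 0.001]
force: [0.0, -0.3, -2.0]
width: 0.639
gripper_force: 30.0
```

```bash
python3 nudge.py '[{"tz":0.003,"finger_gap":0.55},{"tz":0.002,"finger_gap":0.55},{"finger_gap":0.55}]'
python3 nudge.py '[{"finger_gap":0.9},{"finger_gap":0.9},{"finger_gap":0.9},{"tz":-0.03,"finger_gap":0.9},{"tz":-0.04,"finger_gap":0.9},{"tz":-0.04,"finger_gap":0.9},{"tz":-0.04,"finger_gap":0.9},{"tx":0.02,"ty":-0.03,"finger_gap":0.9},{"tx":0.04,"ty":-0.04,"finger_gap":0.9},{"tx":0.04,"ty":-0.04,"finger_gap":0.9}]'
python3 - <<'E'
from h import *
go(.440,.1985,.08,-.114)
E
```

```text
clock: 14.0
position: [0.6045, -0.0442, 0.0681]
ee_rot: [-2.344, -2.091, 0.0]
force: [0.1, 0.0, -2.5]
width: 0.638
gripper_force: 30.0
clock: 15.0
position: [0.5141, 0.0578, 0.2186]
ee_rot: [2.346, 2.089, 0.002]
force: [-0.1, 0.9, 0.3]
width: 0.905
gripper_force: 0.0
t 15.0 pos [0.5141 0.0578 0.2186] yang -0.116 shift [ 0.1311 -0.09    0.1386] turn -0.002 j7 0.03
```

```bash
cat >> h.py <<'E'
def blobs(name):
    im=snap(name)
    for n,w,lo,hi in(("top",(180,200,310,275),60,400),("side",(235,225,315,310),60,600)):
        x0,y0,x1,y1=w
        for f,i in(("init",cv2.imread(f"pics/{n}0.png")),("now",im[n])):
            m=(cv2.cvtColor(i,cv2.COLOR_BGR2GRAY)[y0:y1,x0:x1]>110).astype(np.uint8)
            for c in cv2.findContours(m,0,2)[0]:
                a=cv2.contourArea(c)
                if lo<a<hi: (u,v),wh,_=cv2.minAreaRect(c); print(n,f,round(u+x0,1),round(v+y0,1),int(a),np.round(wh,1), np.round(onz(n,(u+x0,v+y0),.02 if n=="top" else .01),4))
E
python3 -c "
from h import *
blobs('b2')"
```

```text
top init 301.5 257.5 237 [27. 15.] [0.3744 0.052  0.02  ]
top init 252.5 235.0 327 [20. 21.] [0.4429 0.2    0.02  ]
top init 212.5 235.0 329 [20. 21.] [0.4433 0.3209 0.02  ]
top init 206.0 207.0 355 [14. 52.] [0.5296 0.3428 0.02  ]
top now 252.0 235.5 294 [19. 20.] [0.4414 0.2015 0.02  ]
top now 212.5 235.0 330 [20. 21.] [0.4433 0.3209 0.02  ]
top now 206.0 207.0 356 [14. 52.] [0.5296 0.3428 0.02  ]
side init 270.0 279.0 258 [16. 20.] [0.4467 0.3111 0.01  ]
side init 284.0 253.0 212 [14. 20.] [0.4445 0.1909 0.01  ]
side init 241.0 261.5 442 [73. 12.] [0.5554 0.27   0.01  ]
side now 270.0 279.0 258 [16. 20.] [0.4467 0.3111 0.01  ]
side now 283.5 254.0 165 [12. 17.] [0.4445 0.1958 0.01  ]
side now 241.0 261.5 442 [73. 12.] [0.5554 0.27   0.01  ]
```

```bash
python3 nudge.py '[{"tx":0.045,"ty":-0.03,"finger_gap":0.95},{"tx":0.045,"ty":-0.03,"tz":0.03,"finger_gap":0.95},{"tx":0.041,"ty":-0.03,"tz":0.04,"finger_gap":0.95},{"tz":0.04,"finger_gap":0.95},{"tz":0.03,"finger_gap":0.95},{"finger_gap":0.95},{"finger_gap":0.95}]'
python3 -c "
from h import *
go(.4405,.199,.009,-.114)"
```

```text
clock: 15.8
position: [0.4531, 0.1743, 0.0937]
ee_rot: [2.345, 2.09, -0.001]
force: [-0.1, 0.6, 0.6]
width: 0.951
gripper_force: 0.0
t 15.8 pos [0.4531 0.1743 0.0937] yang -0.115 shift [ 0.0231 -0.0154  0.0847] turn -0.001 j7 -0.08
```

```bash
python3 nudge.py '[{"tx":0.012,"ty":-0.008,"tz":0.02,"finger_gap":0.95},{"tx":0.011,"ty":-0.0075,"tz":0.02,"finger_gap":0.95},{"tz":0.015,"finger_gap":0.95},{"finger_gap":0.95},{"finger_gap":0.95}]'
python3 -c "
from h import *
go(.4405,.199,.008,-.114)"
```

```text
clock: 16.3
position: [0.4412, 0.1995, 0.0396]
ee_rot: [2.345, 2.09, 0.003]
force: [-0.1, -0.2, 0.8]
width: 0.954
gripper_force: 0.0
t 16.3 pos [0.4412 0.1995 0.0396] yang -0.115 shift [-0.0006 -0.0007  0.0316] turn -0.001 j7 -0.05
```

```bash
python3 nudge.py '[{"tx":-0.0006,"ty":-0.0007,"tz":0.016,"finger_gap":0.95},{"tz":0.0155,"finger_gap":0.95},{"finger_gap":0.95},{"finger_gap":0.55},{"finger_gap":0.55},{"finger_gap":0.55},{"finger_gap":0.55},{"finger_gap":0.55},{"finger_gap":0.55}]'
python3 nudge.py '[{"tz":-0.02,"finger_gap":0.55},{"tz":-0.03,"finger_gap":0.55},{"tz":-0.04,"finger_gap":0.55},{"tz":-0.04,"finger_gap":0.55},{"tz":-0.03,"finger_gap":0.55},{"finger_gap":0.55}]'
python3 -c "
from h import *
go(.6042,-.0443,.168,-.114)"
```

```text
clock: 17.2
position: [0.4404, 0.1992, 0.0073]
ee_rot: [2.344, 2.09, 0.004]
force: [1.0, 0.0, 7.3]
width: 0.643
gripper_force: 30.0
clock: 17.8
position: [0.4407, 0.1997, 0.1696]
ee_rot: [-2.344, -2.091, -0.008]
force: [0.7, 0.3, -3.0]
width: 0.65
gripper_force: 30.0
t 17.8 pos [0.4407 0.1997 0.1696] yang -0.114 shift [-0.2239  0.1902  0.0013] turn 0.0 j7 -0.25
```

```bash
python3 nudge.py '[{"tx":-0.028,"ty":0.024,"finger_gap":0.55},{"tx":-0.028,"ty":0.024,"finger_gap":0.55},{"tx":-0.028,"ty":0.024,"finger_gap":0.55},{"tx":-0.028,"ty":0.024,"finger_gap":0.55},{"tx":-0.028,"ty":0.024,"finger_gap":0.55},{"tx":-0.028,"ty":0.024,"finger_gap":0.55},{"tx":-0.028,"ty":0.023,"finger_gap":0.55},{"tx":-0.028,"ty":0.023,"finger_gap":0.55},{"finger_gap":0.55},{"finger_gap":0.55}]'
python3 -c "
from h import *
go(.6042,-.0443,.148,-.114)"
```

```text
clock: 18.8
position: [0.6014, -0.0461, 0.1648]
ee_rot: [-2.345, -2.087, 0.003]
force: [0.7, 0.8, -2.5]
width: 0.644
gripper_force: 30.0
t 18.8 pos [ 0.6014 -0.0461  0.1648] yang -0.116 shift [0.0021 0.0026 0.0168] turn -0.002 j7 0.31
```

```bash
python3 nudge.py '[{"tx":0.002,"ty":0.0026,"tz":0.01,"finger_gap":0.55},{"tz":0.01,"finger_gap":0.55},{"tz":0.01,"finger_gap":0.55},{"finger_gap":0.55},{"finger_gap":0.55}]'
python3 nudge.py '[{"tz":0.006,"finger_gap":0.55},{"tz":0.006,"finger_gap":0.55},{"tz":0.006,"finger_gap":0.55},{"finger_gap":0.55}]'
python3 nudge.py '[{"tz":0.008,"finger_gap":0.55},{"tz":0.008,"finger_gap":0.55},{"tz":0.006,"finger_gap":0.55},{"finger_gap":0.55}]'
```

```text
clock: 19.3
position: [0.6048, -0.0431, 0.1361]
ee_rot: [-2.344, -2.091, 0.001]
force: [-1.5, -0.2, -2.7]
width: 0.646
gripper_force: 30.0
clock: 19.7
position: [0.6046, -0.0435, 0.1176]
ee_rot: [-2.344, -2.09, 0.002]
force: [-0.1, 0.3, -3.1]
width: 0.642
gripper_force: 30.0
clock: 20.1
position: [0.6045, -0.0434, 0.0954]
ee_rot: [-2.344, -2.09, 0.002]
force: [-0.7, -0.0, -2.2]
width: 0.643
gripper_force: 30.0
```

```bash
python3 nudge.py '[{"tz":0.005,"finger_gap":0.55},{"tz":0.004,"finger_gap":0.55},{"finger_gap":0.55}]'
python3 nudge.py '[{"tz":0.002,"finger_gap":0.55},{"finger_gap":0.55}]'
```

```text
clock: 20.4
position: [0.6049, -0.0435, 0.087]
ee_rot: [-2.344, -2.091, 0.001]
force: [-0.1, -0.5, -3.3]
width: 0.644
gripper_force: 30.0
clock: 20.6
position: [0.6052, -0.0436, 0.0854]
ee_rot: [2.344, 2.091, -0.0]
force: [-0.0, -0.4, -3.0]
width: 0.643
gripper_force: 30.0
```

```bash
python3 nudge.py '[{"finger_gap":0.9},{"finger_gap":0.9},{"finger_gap":0.9},{"tz":-0.03,"finger_gap":0.9},{"tz":-0.04,"finger_gap":0.9},{"tz":-0.04,"finger_gap":0.9},{"tx":0.02,"ty":-0.03,"tz":-0.02,"finger_gap":0.9},{"tx":0.04,"ty":-0.04,"finger_gap":0.9},{"tx":0.04,"ty":-0.04,"finger_gap":0.9},{"finger_gap":0.9}]'
python3 - <<'E'
from h import *
blobs('b3')
s=cv2.imread("pics/b3_side.png"); cv2.imwrite("pics/b3.png",cv2.resize(s[140:300,220:340],(600,800),interpolation=cv2.INTER_CUBIC)[:600])
go(.441,.3198,.15,-.114)
E
```

```text
clock: 21.6
position: [0.5116, 0.0657, 0.2149]
ee_rot: [-2.33, -2.1, -0.0]
force: [0.2, -0.0, -0.0]
width: 0.902
gripper_force: 0.0
top init 301.5 257.5 237 [27. 15.] [0.3744 0.052  0.02  ]
top init 252.5 235.0 327 [20. 21.] [0.4429 0.2    0.02  ]
top init 212.5 235.0 329 [20. 21.] [0.4433 0.3209 0.02  ]
top init 206.0 207.0 355 [14. 52.] [0.5296 0.3428 0.02  ]
top now 212.5 235.0 330 [20. 21.] [0.4433 0.3209 0.02  ]
top now 206.0 207.0 356 [14. 52.] [0.5296 0.3428 0.02  ]
side init 270.0 279.0 258 [16. 20.] [0.4467 0.3111 0.01  ]
side init 284.0 253.0 212 [14. 20.] [0.4445 0.1909 0.01  ]
side init 241.0 261.5 442 [73. 12.] [0.5554 0.27   0.01  ]
side now 270.0 279.0 258 [16. 20.] [0.4467 0.3111 0.01  ]
side now 241.0 261.5 442 [73. 12.] [0.5554 0.27   0.01  ]
t 21.7 pos [0.515  0.0601 0.2159] yang -0.11 shift [ 0.2499 -0.1021  0.0662] turn 0.004 j7 0.03
```

View pics/b3.png

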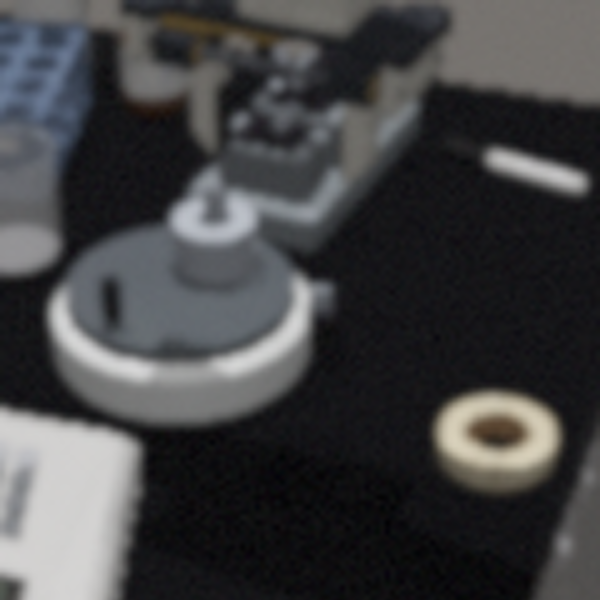

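Two rings are stacked flat on the spindle, with the tip emerging at (213,205). The third ring is unmoved. Because the keypad is close to it, I'll turn the tool.

```bash
python3 nudge.py '[{"yaw":0.15,"finger_gap":0.9},{"yaw":0.15,"finger_gap":0.9},{"yaw":0.15,"finger_gap":0.9},{"yaw":0.15,"finger_gap":0.9},{"yaw":0.15,"finger_gap":0.9},{"yaw":0.15,"finger_gap":0.9},{"yaw":0.15,"finger_gap":0.9},{"yaw":0.15,"finger_gap":0.9},{"finger_gap":0.9}]'
python3 -c "
from h import *
go(.441,.32,.10,-1.3)"
```

```text
clock: 22.6
position: [0.5163, 0.0565, 0.2157]
ee_rot: [3.115, 0.395, 0.001]
force: [-0.7, -0.1, -0.4]
width: 0.895
gripper_force: 0.0
t 22.6 pos [0.5163 0.0565 0.2157] yang -1.319 shift [-0.0072 -0.2742  0.1151] turn -0.019 j7 -0.94
```

```bash
python3 nudge.py '[{"ty":-0.035,"finger_gap":0.95},{"ty":-0.035,"finger_gap":0.95},{"tx":-0.001,"ty":-0.035,"finger_gap":0.95},{"tx":-0.001,"ty":-0.035,"finger_gap":0.95},{"tx":-0.001,"ty":-0.035,"finger_gap":0.95},{"tx":-0.002,"ty":-0.035,"tz":0.02,"finger_gap":0.95},{"tx":-0.001,"ty":-0.034,"tz":0.04,"finger_gap":0.95},{"tx":-0.001,"ty":-0.03,"tz":0.04,"finger_gap":0.95},{"tz":0.015,"finger_gap":0.95},{"finger_gap":0.95}]'
python3 -c "
from h import *
go(.441,.32,.008,-1.3)"
```

```text
clock: 23.6
position: [0.4389, 0.3188, 0.1006]
ee_rot: [3.112, 0.408, -0.004]
force: [0.5, 0.4, 0.8]
width: 0.952
gripper_force: 0.0
t 23.6 pos [0.4389 0.3188 0.1006] yang -1.31 shift [ 0.0026 -0.0008  0.0926] turn -0.01 j7 -1.29
```

```bash
python3 nudge.py '[{"tx":0.0025,"ty":-0.001,"tz":0.03,"finger_gap":0.95},{"tz":0.03,"finger_gap":0.95},{"tz":0.02,"finger_gap":0.95},{"tz":0.0125,"finger_gap":0.95},{"finger_gap":0.95},{"finger_gap":0.55},{"finger_gap":0.55},{"finger_gap":0.55},{"finger_gap":0.55},{"finger_gap":0.55}]'
python3 nudge.py '[{"tz":-0.02,"finger_gap":0.55},{"tz":-0.03,"finger_gap":0.55},{"tz":-0.04,"finger_gap":0.55},{"tz":-0.04,"finger_gap":0.55},{"tz":-0.03,"finger_gap":0.55},{"tz":-0.01,"finger_gap":0.55},{"finger_gap":0.55}]'
python3 -c "
from h import *
go(.6045,-.0440,.175,-1.3)"
```

```text
clock: 24.6
position: [0.4421, 0.3216, 0.0106]
ee_rot: [-3.115, -0.403, -0.001]
force: [-0.8, 0.3, 6.6]
width: 0.637
gripper_force: 30.0
clock: 25.3
position: [0.4421, 0.3219, 0.1808]
ee_rot: [-3.114, -0.403, -0.002]
force: [0.7, 0.8, -2.4]
width: 0.638
gripper_force: 30.0
t 25.3 pos [0.4421 0.3219 0.1808] yang -1.313 shift [0.064  0.3952 0.0053] turn -0.013 j7 -1.38
```

```bash
python3 nudge.py '[{"tx":0.006,"ty":0.036,"finger_gap":0.55},{"tx":0.006,"ty":0.036,"finger_gap":0.55},{"tx":0.006,"ty":0.036,"finger_gap":0.55},{"tx":0.006,"ty":0.036,"finger_gap":0.55},{"tx":0.006,"ty":0.036,"finger_gap":0.55},{"tx":0.006,"ty":0.036,"finger_gap":0.55},{"tx":0.006,"ty":0.036,"finger_gap":0.55},{"tx":0.006,"ty":0.036,"finger_gap":0.55},{"tx":0.006,"ty":0.036,"finger_gap":0.55},{"tx":0.006,"ty":0.036,"finger_gap":0.55}]'
python3 nudge.py '[{"tx":0.004,"ty":0.02,"finger_gap":0.55},{"finger_gap":0.55},{"finger_gap":0.55}]'
python3 -c "
from h import *
go(.6050,-.0440,.150,-1.3)"
```

```text
clock: 26.3
position: [0.5906, -0.0125, 0.1778]
ee_rot: [-3.115, -0.402, 0.005]
force: [0.9, 0.2, -1.6]
width: 0.637
gripper_force: 30.0
clock: 26.6
position: [0.5992, -0.0298, 0.1781]
ee_rot: [-3.115, -0.4, 0.004]
force: [-0.2, 0.8, -1.7]
width: 0.638
gripper_force: 30.0
t 26.6 pos [ 0.5992 -0.0298  0.1781] yang -1.315 shift [0.0021 0.0152 0.0281] turn -0.015 j7 -0.77
```

```bash
python3 nudge.py '[{"tx":0.002,"ty":0.015,"finger_gap":0.55},{"tz":0.014,"finger_gap":0.55},{"tz":0.014,"finger_gap":0.55},{"finger_gap":0.55},{"finger_gap":0.55}]'
python3 -c "
from h import *
go(.6050,-.0440,.14,-1.3)"
```

```text
clock: 27.1
position: [0.6052, -0.0428, 0.151]
ee_rot: [-3.115, -0.404, 0.003]
force: [-0.3, -0.8, -2.1]
width: 0.64
gripper_force: 30.0
t 27.1 pos [ 0.6052 -0.0428  0.151 ] yang -1.313 shift [-0.0004  0.0011  0.011 ] turn -0.013 j7 -0.73
```

```bash
python3 nudge.py '[{"ty":0.001,"tz":0.008,"finger_gap":0.55},{"tz":0.008,"finger_gap":0.55},{"tz":0.005,"finger_gap":0.55},{"finger_gap":0.55}]'
python3 nudge.py '[{"tz":0.006,"finger_gap":0.55},{"tz":0.006,"finger_gap":0.55},{"tz":0.005,"finger_gap":0.55},{"finger_gap":0.55}]'
```

```text
clock: 27.5
position: [0.6056, -0.0447, 0.13]
ee_rot: [-3.115, -0.402, 0.002]
force: [0.5, -0.3, -1.7]
width: 0.637
gripper_force: 30.0
clock: 27.9
position: [0.6057, -0.0447, 0.1131]
ee_rot: [-3.115, -0.402, 0.002]
force: [0.4, -0.7, -1.9]
width: 0.641
gripper_force: 30.0
```

```bash
python3 nudge.py '[{"tz":0.004,"finger_gap":0.55},{"tz":0.002,"finger_gap":0.55},{"finger_gap":0.55},{"finger_gap":0.9},{"finger_gap":0.9},{"finger_gap":0.9},{"tz":-0.03,"finger_gap":0.9},{"tz":-0.04,"finger_gap":0.9},{"tz":-0.04,"finger_gap":0.9},{"finger_gap":0.5}]'
python3 nudge.py '[{"ty":-0.03,"tz":-0.02,"finger_gap":0.5},{"ty":-0.04,"finger_gap":0.5},{"ty":-0.04,"finger_gap":0.5},{"ty":-0.04,"finger_gap":0.5},{"ty":-0.03,"finger_gap":0.5},{"ty":-0.03,"finger_gap":0.5},{"finger_gap":0.5},{"finger_gap":0.5}]' 20
python3 - <<'E'
from h import *
im=snap("b4")
a=cv2.resize(im["top"][145:215,285:355],(420,420),interpolation=cv2.INTER_CUBIC)
b=cv2.resize(im["side"][155:225,215:275+5],(390,420),interpolation=cv2.INTER_CUBIC)[:,:380]
cv2.imwrite("pics/b4.png",np.hstack([a,b]))
go(.64,.053,.13)
E
```

```text
clock: 28.9
position: [0.6087, -0.0464, 0.2233]
ee_rot: [3.114, 0.401, 0.012]
force: [-0.2, -0.6, -0.6]
width: 0.862
gripper_force: 0.0
clock: 29.7
position: [0.5526, 0.1588, 0.2376]
ee_rot: [3.115, 0.405, -0.0]
force: [-0.2, 0.2, 0.1]
width: 0.5
gripper_force: 0.0
t 29.8 pos [0.553 0.157 0.238] yang -1.316 shift [0.0579 0.1225 0.1081] turn None j7 -1.13
```

View pics/b4.png

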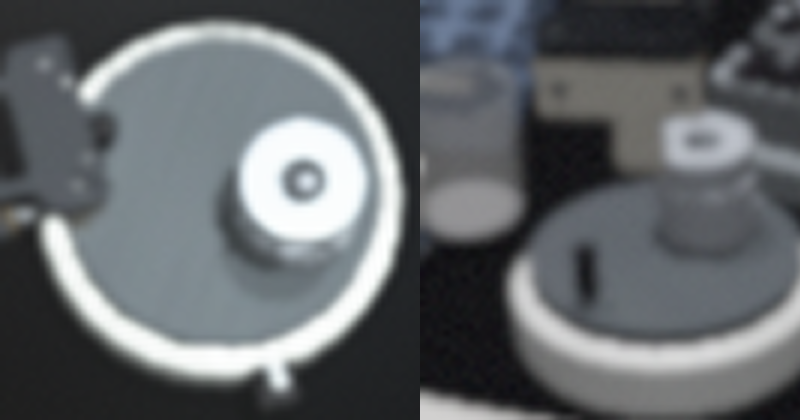

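All three rings lie flat on the stack, and the spindle tip shows at top (305,180). I'll check the beaker's height and go to the peg.

```bash
python3 nudge.py '[{"yaw":-0.12,"finger_gap":0.5},{"yaw":-0.12,"finger_gap":0.5},{"yaw":-0.12,"finger_gap":0.5},{"yaw":-0.11,"finger_gap":0.5},{"finger_gap":0.5}]' 20
python3 - <<'E'
from h import *
print(tri((347,116),(223,169)),tri((275,190),(240,229)),tri((347,128),(223.5,189)))
go(.642,.0530,.115,-.84)
E
```

```text
clock: 30.3
position: [0.5532, 0.1565, 0.2383]
ee_rot: [-2.937, -1.115, -0.001]
force: [0.4, -0.3, -0.8]
width: 0.497
gripper_force: 0.0
(array([ 0.78667822, -0.08711423,  0.09904476]), np.float64(2.3064888491192903)) (array([0.59775611, 0.13592592, 0.02029923]), np.float64(5.166703812986924)) (array([ 0.78898309, -0.09731446,  0.00143538]), np.float64(0.0642628769893463))
t 30.3 pos [0.5532 0.1565 0.2383] yang -0.845 shift [-0.0024  0.1364  0.1233] turn -0.005 j7 -0.75
```

```bash
python3 nudge.py '[{"ty":0.034,"finger_gap":0.5},{"ty":0.034,"tz":0.02,"finger_gap":0.5},{"tx":-0.001,"ty":0.034,"tz":0.04,"finger_gap":0.5},{"tx":-0.001,"ty":0.034,"tz":0.04,"finger_gap":0.5},{"tz":0.02,"finger_gap":0.5},{"finger_gap":0.5},{"finger_gap":0.5}]'
python3 -c "
from h import *
go(.642,.0530,.070,-.84)"
```

```text
clock: 31.0
position: [0.6397, 0.0573, 0.1222]
ee_rot: [2.938, 1.113, -0.0]
force: [0.7, 0.3, 0.5]
width: 0.502
gripper_force: 0.0
t 31.0 pos [0.6397 0.0573 0.1222] yang -0.847 shift [-0.0011  0.0048  0.0522] turn -0.007 j7 -0.47
```

```bash
python3 nudge.py '[{"tx":-0.001,"ty":0.005,"tz":0.01,"finger_gap":0.5},{"tz":0.015,"finger_gap":0.5},{"tz":0.015,"finger_gap":0.5},{"tz":0.011,"finger_gap":0.5},{"finger_gap":0.5}]'
python3 nudge.py '[{"finger_gap":0.05},{"finger_gap":0.05},{"finger_gap":0.05},{"finger_gap":0.05},{"finger_gap":0.05}]' 25
python3 - <<'E'
from h import *
go(.642,.0530,.070,-.84)
C=np.array([.6182,-.0088]);
from cell import arm
p=arm.observe()["position"][:2]-C; print(np.hypot(*p),np.degrees(np.arctan2(p[1],p[0])))
E
```

```text
clock: 31.5
position: [0.6408, 0.0538, 0.0686]
ee_rot: [-2.935, -1.117, 0.005]
force: [0.8, 0.8, 0.3]
width: 0.503
gripper_force: 0.0
clock: 32.0
position: [0.6424, 0.0531, 0.0712]
ee_rot: [2.936, 1.116, 0.001]
force: [-0.1, -1.1, 2.2]
width: 0.145
gripper_force: 25.0
t 32.0 pos [0.6424 0.0531 0.0712] yang -0.844 shift [-0.0004 -0.0002  0.0012] turn -0.004 j7 -0.42
0.06644113644752885 68.62813262010715
```

Run:
```python
import numpy as np
C=np.array([.6182,-.0088]);y=np.array([.664,-.747]);x=np.array([.747,.664])
a=np.radians([68.6,61,53.5,46,38.5,31,25,20,15.3,13]);P=C+.0663*np.c_[np.cos(a),np.sin(a)]
for d in np.diff(P,axis=0): print(np.round([d@x,d@y],4))
print(P[-2])
```

```text
[0.0035 0.0081]
[0.0023 0.0083]
[0.0012 0.0086]
[0.0001 0.0087]
[-0.001   0.0086]
[-0.0016  0.0067]
[-0.0019  0.0055]
[-0.0022  0.005 ]
[-0.0012  0.0024]
[0.68215016 0.00869478]
```

```bash
python3 nudge.py '[{"tx":0.0035,"ty":0.0081,"finger_gap":0.05},{"finger_gap":0.05},{"tx":0.0023,"ty":0.0083,"finger_gap":0.05},{"finger_gap":0.05}]'
python3 nudge.py '[{"tx":0.0012,"ty":0.0086,"finger_gap":0.05},{"finger_gap":0.05},{"tx":0.0001,"ty":0.0087,"finger_gap":0.05},{"finger_gap":0.05}]'
python3 nudge.py '[{"tx":-0.001,"ty":0.0086,"finger_gap":0.05},{"finger_gap":0.05},{"tx":-0.0016,"ty":0.0067,"finger_gap":0.05},{"finger_gap":0.05}]'
python3 nudge.py '[{"tx":-0.0019,"ty":0.0055,"finger_gap":0.05},{"finger_gap":0.05}]'
python3 - <<'E'
from h import *
go(.6821,.0087,.070,-.84)
E
```

```text
clock: 32.4
position: [0.6583, 0.046, 0.071]
ee_rot: [-2.935, -1.117, -0.003]
force: [0.9, 5.7, 3.3]
width: 0.147
gripper_force: 25.0
clock: 32.8
position: [0.6713, 0.0343, 0.0709]
ee_rot: [-2.935, -1.118, -0.005]
force: [5.0, 4.9, -0.7]
width: 0.143
gripper_force: 25.0
clock: 33.2
position: [0.6788, 0.0206, 0.0708]
ee_rot: [-2.936, -1.117, -0.002]
force: [2.6, 3.6, 1.4]
width: 0.145
gripper_force: 25.0
clock: 33.4
position: [0.6807, 0.0164, 0.0708]
ee_rot: [-2.934, -1.118, -0.002]
force: [2.5, 4.6, 1.1]
width: 0.145
gripper_force: 25.0
t 33.4 pos [0.6807 0.0164 0.0708] yang -0.843 shift [-0.004   0.0067  0.0008] turn -0.003 j7 -0.39
```

```bash
for i in 1 2; do :; done; python3 nudge.py '[{"tx":-0.0012,"ty":0.0022,"finger_gap":0.05},{"finger_gap":0.05}]'
python3 nudge.py '[{"tx":-0.0012,"ty":0.0022,"finger_gap":0.05},{"finger_gap":0.05}]'
python3 nudge.py '[{"tx":-0.0007,"ty":0.0012,"finger_gap":0.05},{"finger_gap":0.05}]'
python3 nudge.py '[{"tx":-0.0007,"ty":0.0012,"finger_gap":0.05},{"finger_gap":0.05}]'
```

```text
clock: 33.6
position: [0.6813, 0.0142, 0.0707]
ee_rot: [-2.934, -1.118, -0.003]
force: [2.5, 5.9, 0.4]
width: 0.146
gripper_force: 25.0
clock: 33.8
position: [0.6822, 0.0111, 0.0708]
ee_rot: [-2.935, -1.118, -0.003]
force: [3.6, 4.6, -1.0]
width: 0.144
gripper_force: 25.0
clock: 34.0
position: [0.6825, 0.0093, 0.0708]
ee_rot: [-2.936, -1.118, -0.003]
force: [3.7, 3.9, -1.7]
width: 0.142
gripper_force: 25.0
clock: 34.2
position: [0.6828, 0.0076, 0.0708]
ee_rot: [2.936, 1.118, 0.003]
force: [4.5, 3.1, -1.4]
width: 0.145
gripper_force: 25.0
```

```bash
python3 nudge.py '[{"tx":-0.0005,"ty":0.0009,"finger_gap":0.05},{"finger_gap":0.05}]'
python3 nudge.py '[{"tx":-0.0005,"ty":0.0009,"finger_gap":0.05},{"finger_gap":0.05}]'
python3 nudge.py '[{"tx":-0.0005,"ty":0.0009,"finger_gap":0.05},{"finger_gap":0.05}]'
```

```text
clock: 34.4
position: [0.6828, 0.0074, 0.0707]
ee_rot: [-2.935, -1.118, -0.003]
force: [3.5, 5.1, 0.1]
width: 0.145
gripper_force: 25.0
clock: 34.6
position: [0.6829, 0.0073, 0.0707]
ee_rot: [-2.933, -1.118, -0.003]
force: [2.1, 7.8, 0.9]
width: 0.145
gripper_force: 25.0
clock: 34.8
position: [0.683, 0.0071, 0.0707]
ee_rot: [-2.932, -1.119, -0.003]
force: [-0.3, 9.7, 2.7]
width: 0.142
gripper_force: 25.0
```

The peg has stopped moving at y≈0.0075 and the resisting force is rising, so the detent has caught it. I'll unload and release.

```bash
python3 nudge.py '[{"tx":0.0012,"ty":-0.002,"finger_gap":0.05},{"finger_gap":0.05}]'
python3 nudge.py '[{"finger_gap":0.4},{"finger_gap":0.4},{"finger_gap":0.4},{"tz":-0.01,"finger_gap":0.4},{"tz":-0.03,"finger_gap":0.4},{"tz":-0.04,"finger_gap":0.4},{"tz":-0.04,"finger_gap":0.4},{"ty":-0.04,"tz":-0.02,"finger_gap":0.4},{"ty":-0.04,"finger_gap":0.4},{"ty":-0.04,"finger_gap":0.4}]'
python3 nudge.py '[{"ty":-0.04,"finger_gap":0.4},{"ty":-0.03,"finger_gap":0.4},{"finger_gap":0.4},{"finger_gap":0.4}]'
python3 - <<'E'
from h import *
im=snap("d1")
a=cv2.resize(im["top"][145:215,285:355],(420,420),interpolation=cv2.INTER_CUBIC)
b=cv2.resize(im["side"][155:225,215:280],(390,420),interpolation=cv2.INTER_CUBIC)[:,:380]
cv2.imwrite("pics/d1.png",np.hstack([a,b]))
go(.585,-.204,.2,-.114)
u=np.array([np.cos(.267),np.sin(.267)]);C=np.array([.6182,-.0088])
for P in([*(C-.038*u),.124],[*(C+.066*u),.094],[*(C-.098*u),.056]): print((proj("top",P)-[285,145])*6+3,(proj("side",P)-[215,155])*6+3)
E
```

```text
clock: 35.0
position: [0.6829, 0.0074, 0.0708]
ee_rot: [-2.936, -1.118, -0.002]
force: [4.4, 5.6, -1.2]
width: 0.141
gripper_force: 25.0
clock: 36.0
position: [0.602, 0.0958, 0.2123]
ee_rot: [2.937, 1.115, 0.003]
force: [0.2, 0.7, -0.0]
width: 0.401
gripper_force: 0.0
clock: 36.4
position: [0.5559, 0.1483, 0.2115]
ee_rot: [-2.936, -1.118, -0.001]
force: [0.9, -1.0, 0.1]
width: 0.398
gripper_force: 0.0
t 36.5 pos [0.5567 0.1468 0.2114] yang -0.846 shift [-0.2115  0.2813  0.0115] turn -0.732 j7 -0.71
[[252.88913933 227.50677969]] [[306.31351838 157.67346987]]
[[189.37914064  44.95026686]] [[129.32407511 196.80783166]]
[[275.37039322 371.99335684]] [[411.38375989 260.11823576]]
```

View pics/d1.png

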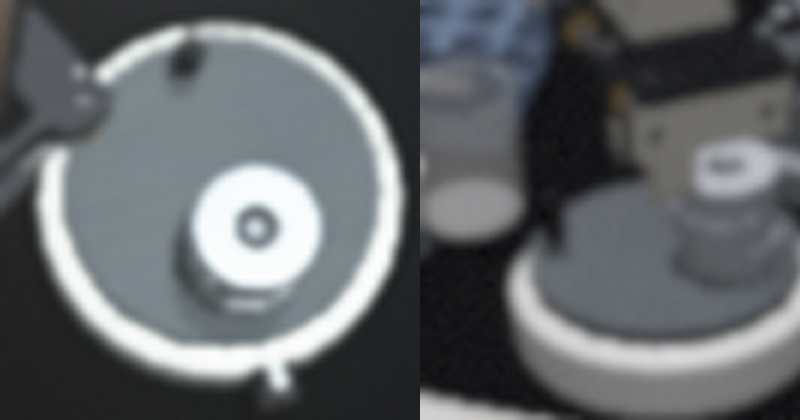

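The spindle tip (257,228) and the peg (185,58) are in line with the pointer (275,375), and the detent is holding. Next I'll go to the levers.

```bash
python3 nudge.py '[{"yaw":-0.146,"finger_gap":0.4},{"yaw":-0.146,"finger_gap":0.4},{"yaw":-0.146,"finger_gap":0.4},{"yaw":-0.146,"finger_gap":0.4},{"yaw":-0.146,"finger_gap":0.4},{"finger_gap":0.4}]'
python3 nudge.py '[{"tx":-0.04,"finger_gap":0.4},{"tx":-0.04,"finger_gap":0.4},{"tx":-0.04,"finger_gap":0.4},{"tx":-0.04,"finger_gap":0.4},{"tx":-0.04,"finger_gap":0.4},{"tx":-0.04,"finger_gap":0.4},{"tx":-0.04,"finger_gap":0.4},{"tx":-0.03,"finger_gap":0.4},{"finger_gap":0.4},{"finger_gap":0.4}]'
python3 -c "
from h import *
go(.589,-.204,.155,-.114)"
```

```text
clock: 37.1
position: [0.5569, 0.1461, 0.2112]
ee_rot: [2.345, 2.09, 0.001]
force: [-0.3, -0.3, -0.3]
width: 0.399
gripper_force: 0.0
clock: 38.1
position: [0.5205, -0.1614, 0.2108]
ee_rot: [2.351, 2.083, -0.0]
force: [-0.6, -0.1, 0.7]
width: 0.405
gripper_force: 0.0
t 38.1 pos [ 0.5205 -0.1614  0.2108] yang -0.121 shift [-0.034   0.0731  0.0559] turn -0.007 j7 0.44
```

```bash
python3 nudge.py '[{"tx":-0.018,"ty":0.036,"finger_gap":0.4},{"tx":-0.016,"ty":0.037,"finger_gap":0.4},{"tz":0.03,"finger_gap":0.4},{"tz":0.025,"finger_gap":0.4},{"finger_gap":0.4},{"finger_gap":0.4}]'
python3 -c "
from h import *
go(.589,-.204,.106,-.114)"
```

```text
clock: 38.7
position: [0.5895, -0.2012, 0.1559]
ee_rot: [-2.344, -2.09, 0.001]
force: [-0.4, -0.4, 0.3]
width: 0.4
gripper_force: 0.0
t 38.7 pos [ 0.5895 -0.2012  0.1559] yang -0.114 shift [-0.0029 -0.0002  0.0499] turn -0.0 j7 0.56
```

```bash
python3 nudge.py '[{"tx":-0.0025,"tz":0.015,"finger_gap":0.4},{"tz":0.015,"finger_gap":0.4},{"tz":0.015,"finger_gap":0.4},{"tz":0.005,"finger_gap":0.4},{"finger_gap":0.24},{"finger_gap":0.24},{"finger_gap":0.24}]'
python3 nudge.py '[{"ty":0.01,"tz":-0.001,"finger_gap":0.24},{"ty":0.01,"tz":-0.001,"finger_gap":0.24},{"ty":0.01,"finger_gap":0.24},{"ty":0.01,"finger_gap":0.24},{"ty":0.01,"tz":0.001,"finger_gap":0.24},{"ty":0.006,"tz":0.001,"finger_gap":0.24},{"finger_gap":0.24}]'
```

```text
clock: 39.4
position: [0.5901, -0.2049, 0.1066]
ee_rot: [2.343, 2.09, 0.002]
force: [2.5, -0.4, -0.3]
width: 0.244
gripper_force: 1.0
clock: 40.1
position: [0.6457, -0.2109, 0.1053]
ee_rot: [2.344, 2.091, -0.0]
force: [0.7, 0.5, -0.1]
width: 0.241
gripper_force: 0.5
```

```bash
python3 nudge.py '[{"ty":0.004,"finger_gap":0.24},{"ty":0.002,"finger_gap":0.24},{"finger_gap":0.24}]'
python3 nudge.py '[{"ty":0.003,"finger_gap":0.24},{"finger_gap":0.24}]'
```

```text
clock: 40.4
position: [0.6505, -0.2115, 0.1056]
ee_rot: [-2.344, -2.091, 0.0]
force: [-1.8, -0.3, -0.4]
width: 0.243
gripper_force: 0.8
clock: 40.6
position: [0.652, -0.2118, 0.1053]
ee_rot: [-2.343, -2.088, 0.003]
force: [-8.0, 1.5, 1.8]
width: 0.24
gripper_force: 3.5
```

```bash
python3 nudge.py '[{"ty":0.002,"finger_gap":0.24},{"ty":0.001,"finger_gap":0.24},{"finger_gap":0.24}]'
python3 nudge.py '[{"ty":-0.006,"finger_gap":0.4},{"tz":-0.015,"finger_gap":0.4},{"tz":-0.04,"finger_gap":0.4},{"tx":-0.04,"ty":-0.02,"finger_gap":0.4},{"tx":-0.04,"ty":-0.02,"finger_gap":0.4},{"tx":-0.04,"ty":-0.02,"finger_gap":0.4},{"finger_gap":0.4},{"finger_gap":0.4}]'
python3 -c "
from h import *
go(.5755,-.328,.106,-.114)"
```

```text
clock: 40.9
position: [0.6526, -0.212, 0.1048]
ee_rot: [-2.341, -2.085, 0.006]
force: [-14.7, 2.8, 5.0]
width: 0.241
gripper_force: 7.5
clock: 41.7
position: [0.5776, -0.3258, 0.1626]
ee_rot: [2.345, 2.086, 0.002]
force: [0.7, 1.7, -0.4]
width: 0.402
gripper_force: 0.0
t 41.7 pos [ 0.5776 -0.3258  0.1626] yang -0.117 shift [-0.0024 -0.002   0.0566] turn -0.003 j7 0.73
```

```bash
python3 nudge.py '[{"tx":-0.002,"ty":-0.002,"tz":0.015,"finger_gap":0.4},{"tz":0.015,"finger_gap":0.4},{"tz":0.015,"finger_gap":0.4},{"tz":0.0115,"finger_gap":0.4},{"finger_gap":0.24},{"finger_gap":0.24},{"finger_gap":0.24}]'
python3 nudge.py '[{"ty":0.01,"tz":-0.001,"finger_gap":0.24},{"ty":0.01,"tz":-0.001,"finger_gap":0.24},{"ty":0.01,"finger_gap":0.24},{"ty":0.01,"finger_gap":0.24},{"ty":0.01,"tz":0.001,"finger_gap":0.24},{"ty":0.01,"tz":0.001,"finger_gap":0.24},{"finger_gap":0.24}]'
python3 nudge.py '[{"ty":0.003,"finger_gap":0.24},{"finger_gap":0.24}]'
```

```text
clock: 42.4
position: [0.5773, -0.3259, 0.1052]
ee_rot: [2.341, 2.09, 0.003]
force: [6.0, -0.2, 0.7]
width: 0.246
gripper_force: 2.3
clock: 43.1
position: [0.6359, -0.3326, 0.1034]
ee_rot: [-2.344, -2.092, 0.001]
force: [-1.2, 0.8, 0.2]
width: 0.24
gripper_force: 7.8
clock: 43.3
position: [0.6365, -0.3327, 0.1032]
ee_rot: [-2.343, -2.089, 0.002]
force: [-4.1, 0.3, -3.3]
width: 0.242
gripper_force: 8.1
```

```bash
python3 nudge.py '[{"ty":0.003,"finger_gap":0.24},{"finger_gap":0.24}]'
python3 nudge.py '[{"ty":0.002,"finger_gap":0.24},{"finger_gap":0.24}]'
```

```text
clock: 43.5
position: [0.6375, -0.3328, 0.1028]
ee_rot: [-2.342, -2.085, 0.005]
force: [-11.1, 1.5, -1.3]
width: 0.241
gripper_force: 8.5
clock: 43.7
position: [0.6378, -0.3329, 0.1026]
ee_rot: [-2.341, -2.083, 0.007]
force: [-16.2, 3.1, 1.1]
width: 0.241
gripper_force: 8.3
```

```bash
python3 nudge.py '[{"ty":-0.002,"finger_gap":0.4},{"ty":-0.001,"finger_gap":0.4},{"finger_gap":0.4},{"tz":-0.015,"finger_gap":0.4},{"tz":-0.04,"finger_gap":0.4},{"ty":-0.04,"tz":-0.03,"finger_gap":0.4},{"ty":-0.05,"finger_gap":0.4},{"ty":-0.05,"finger_gap":0.4},{"finger_gap":0.4}]'
python3 - <<'E'
from h import *
im=snap("e1")
b=cv2.resize(im["side"][125:245,215:375],(800,600),interpolation=cv2.INTER_CUBIC)
cv2.imwrite("pics/e1.png",b)
for y0,x0 in((-.208,.619),(-.27,.612),(-.331,.605)): print((proj("side",[x0+.0326,y0-.004,.118])-[215,125])*5)
go(0.5,0.1,.22)
E
```

```text
clock: 44.6
position: [0.4928, -0.3173, 0.19]
ee_rot: [-2.349, -2.08, -0.001]
force: [0.0, 0.5, -0.5]
width: 0.396
gripper_force: 0.0
[[256.1670828  146.06380994]]
[[292.01586458 112.39392332]]
[[325.5176814   81.08409753]]
t 44.7 pos [ 0.5006 -0.3173  0.1909] yang -0.115 shift [ 0.4145 -0.0485 -0.0289] turn None j7 0.75
```

View pics/e1.png

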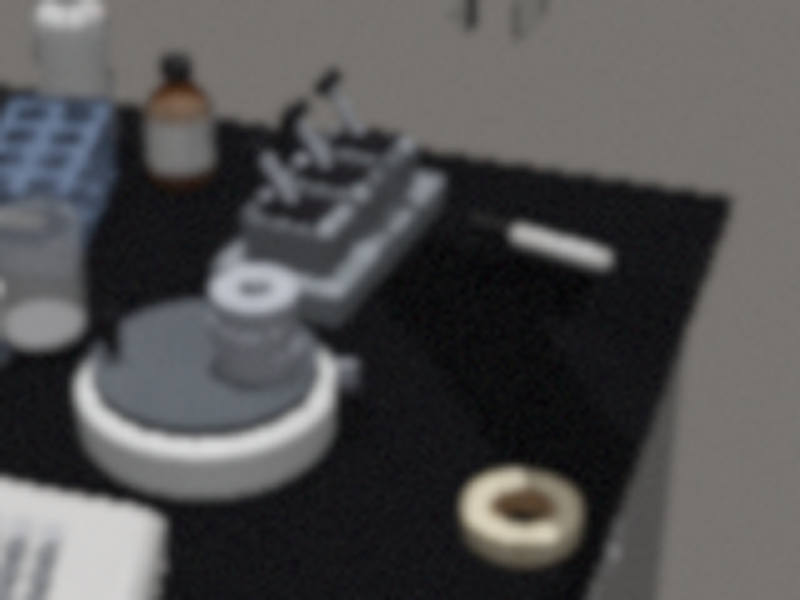

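All three levers lean back in parallel (bars near (330,82), (293,115), and the near stem at (280,178)). The rings are stacked and the spindle is at the pointer, so I'm handing in.

```bash
python3 -c "
from cell import arm
print(arm.sign_off())"
```

```text
the job is handed in; nothing more can be done
None
```

I carried out every step in the order asked and handed the job in, with no verdict returned: both tripped levers off, all three rings on the spindle, platen turned to the pointer and held by its detent, then both levers on, with the third cutout still on.

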